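# Put the plane away and shut the tool chest's sliding door

### The job

Put the small wooden plane away: set it down gently, sole down, in the open compartment of the tool chest and let go. Then push the chest's sliding door along its track, through its roller catch, until it is fully home against the stops in the frame; keep it pressed there for half a second without ramming it, then let go. Leave everything else on the bench where it is.

Things in the scene. Friction and masses are not known exactly. Their poses are not given: they have to be found in the camera images.
- cabinet: Low wooden tool chest fixed to the bench, 220 mm (its x) by 400 mm (its y), 75 mm high; origin at the centre of its underside, z up. A sliding door lies in tracks on its top, with 75 mm high side lips 172 mm apart over its edges. It slides along the chest's y and closes towards -y. The open compartment is in the -y half, a fixed board covers the +y half.
- compartment (a point): Point on the compartment's floor, 8 mm above the bench, at y = -75 mm in the chest's frame, axes as the chest's. The compartment spans 170 mm in x (85 mm either side) and in y from the frame's face (90 mm to -y) to the open door's leading edge, at least 140 mm. The door's underside runs 60 mm above the bench.
- frame: End frame of the chest, 35 mm thick, 75 mm high; origin at bench height under the middle of its face (y = -165 mm in the chest's frame), axes as the chest's, door on its +y side. Two rubber stop screws in it, set differently each time and not measured, halt the door hard 1 to 12 mm short of the face. Its sprung roller catch resists the door's tongue over about 23 to 14 mm before the face.
- door: Loose wooden sliding door, 192 (x) by 175 (y, along the track) by 8 mm, in tracks with about 2 mm play all round; drag and catch together take up to about 12 N. Origin at the centre of its underside, axes as the chest's; starts open, shifted to +y; 33 mm steel tongue on its leading edge. Home, press it on with 10 to 15 N; over 25 N on the frame is ramming.
- door_edge (a point): Middle of the door's leading (-y) edge, half way through its thickness, 64 mm above the bench; 1 to 12 mm short of the frame's face when the door is home.
- pull (a point): Centre of the door's upright wooden bar pull, 82 mm above the bench: 70 mm along x, 14 mm thick along y (the track), rising 28 mm above the door's upper face (68 mm) to 96 mm above the bench. It can be pushed from behind (+y) with closed fingers, or gripped.
- plane: Small wooden hand plane standing on its sole on the bench to the left or right of the chest, 0.35 kg: block 110 mm (x) by 40 mm (y) by 34 mm high, with a steel iron and wedge rising to 46 mm near the middle. Origin at the centre of its sole, z up, x along its length. Grasp it across its 40 mm width.
- glue: Bystander: white plastic glue bottle, 56 mm wide, 150 mm high, standing on the other side of the chest; origin under its centre.
- mallet: Bystander: wooden mallet standing on its head beyond the chest, head 60 x 95 x 120 mm, handle up to 250 mm; origin under its centre.
- screwdriver: Bystander: screwdriver lying beyond the chest, about 200 mm long; origin under its middle.
Not all that is in view belongs to the job. What is shaped like the plane but green or pink is not meant.

How it is judged:
By the outcome, as a careful person would: the job done as asked, in the order asked, and still so for the second after the job is handed in, with the robot touching nothing.
It also fails if it takes over 72 s, if anything falls off the work surface, if the arm or the gripper's body presses on something with over 40 N, if the wrist force passes 120 N, or if a joint passes its speed limit or range.

### The arm

A 6-joint arm with a two-finger parallel gripper is mounted at the origin on the work surface. World frame = base frame: x ahead of the robot, y to its left, z up, the work surface at z = 0. Lengths are in m, angles in rad, forces in N, time in s.
With the tool pointing down it reaches from about 0.425 to 0.95 m from the base axis. Payload 14.7 kg.
Tool frame: the origin (TCP) lies between the finger pads; the fingertips stand 22 mm ahead of it and the grasp point (between the pads) lies 3 mm ahead of it; z points along the fingers, y is the line along which they close (so a half turn about z gives the same grasp; the last joint's range is limited). The gripper opens to 85 mm and grips with 20 to 120 N. Pads are 22 mm wide; open, the fingers measure 114 mm over their backs; the gripper's body (76 mm by 85 mm) begins 54 mm behind the grasp point. The pads swing forward as they close: fully open they stand 13 mm farther back than shut.
Start: joints at [1.058, 0.48, 1.596, -0, 1.065, -0.047], TCP at [0.292, 0.581, 0.253] pointing down, gripper open.
Joint ranges: [-2.75, 2.75], [-0.82, 2.05], [0.23, 2.67], [-1.56, 4.7], [0.09, 2.69], [-2.92, 2.92]. Speed limits (rad/s): [1.89, 1.89, 2.39, 3.01, 3.01, 3.01].

### API

Orientations are given as a rotation vector (axis times angle).
In Python, from cell import sensors, snapshot, bot, finder gives the robot as it stands. The module is installed in compiled form; this text tells all that it offers.
- The arm moves only by the tool send_rows, never from a script. Its argument "moves" is a list that holds one entry, the list of rows, each a list of 7 numbers: the shift along the world's x, y, z in m, then the turn, a rotation vector about the world's x, y, z in degrees, then the gripper command: -1 is fully open, 1 is shut, values between are in proportion. A call has 1 to 5 rows; each row shifts and turns the commanded pose from where the row before left it; what a row does not reach is not made up. A row lasts 1/8 s, in which the tool goes at most 62.5 mm and 10.7 degrees, less where a joint would pass 70% of its speed; a pose out of reach is approached as far as the arm can. A call with a gripper value outside its range is refused whole. The fingers move at their own pace and stop on an object; the grip force is fixed at half the most. Time passes only in rows, so rows that do not move let the fingers close. It gives the time, the measured TCP pose, the force, the opening and the grip force at its end, in the units of the state.
- sensors.sense(): the state, without advancing time (a new reading comes with each control period).
- snapshot(name): name is "scene" or "top"; returns a dict with "color" (480x640x3 uint8, blue, green, red), "fx", "fy", "cx", "cy" (pixels), "k1" (the pictures are not rectified: a ray, as slopes to the right and down, at radius r is drawn at 1 + k1 r^2 times it, then the intrinsics apply), "R" (3x3) and "t" (3): a world point X has camera coordinates R X + t. Camera axes: x right, y down, z forward; pixel columns grow to the right and rows downward; lengths in m; the calibration is good to about 2 mm. A picture is of the moment at which its call begins. There is no depth.
- bot.finish_job(): hands the job in; it is judged then, once.
Trained networks look in a picture, given as the dict that the camera call returned (one of the last four; its "shot" number tells which), for a name from the list of things; names that differ only in an ending like _2 or _b are one class to them, and where a whole thing is asked for, a point or a joint stands for the part that bears it (a point fixed in the world has none). Each returns a list of dicts, best first, with "confidence" (0 to 1); they miss things now and then, are a little off and sometimes report something else, mostly with a low value. They report only what shows in the picture. A call takes as long as a camera call. They do not tell look-alikes from the thing itself.
- finder.silhouettes(picture, thing): "mask" (480x640 bool, what is visible of it) and "point" ([column, row] in pixels, amid what is visible of it).
The state is a dict: "clock": time; "joints": joint angles; "qvel": joint speeds; "joint_efforts": joint torques, N m; "tcp_pos": TCP position; "tool_rot": TCP orientation; "wrist_force": force on the tool from outside, world axes, zero at the start; "moment": the same for the moment, N m; "finger_gap": finger opening in m; "gripper_force": force on a finger pad.
Only numpy, scipy, OpenCV 4.12 (cv2) and the standard library are available. Lean on these libraries where they do the work, as an engineer would, in place of code of your own. Each camera call takes 0.05 s, during which the arm holds its last target. There are 200 camera calls.

## Working session

There is one attempt and no reset: what is moved stays moved. The work goes in short steps, Python scripts to look and compute and a tool call to move; the robot and the scene stay as the last step left them, time stands still between calls to the robot, and variables do not carry over. Pictures are saved under pics/ and viewed, at most 10 in all, crops included, and the job is handed in when it is done.

Besides the shell and the picture viewer there is one more tool, called after "Emit:" as name(argument=value, ...) on one line, values as JSON. send_rows: Moves the arm, as the interface text tells. Its arguments: {"type":"object","properties":{"moves":{"type":"array","items":{"type":"array","items":{"type":"array","items":{"type":"number"}}}}},"required":["moves"]}

```bash
mkdir -p pics; ls
cat > h.py <<'E'
import numpy as np, cv2
from cell import sensors, snapshot, bot, finder
def ray(s,px):
    K=np.array([[s['fx'],0,s['cx']],[0,s['fy'],s['cy']],[0,0,1.]])
    u=cv2.undistortPoints(np.array([[px]],float),K,np.array([s['k1'],0,0,0.]))[0,0]
    R=np.array(s['R']);t=np.array(s['t'])
    return -R.T@t, R.T@np.array([u[0],u[1],1])
def onz(s,px,z):
    c,d=ray(s,px); return c+d*(z-c[2])/d[2]
def proj(s,X):
    X=np.array(s['R'])@np.array(X)+np.array(s['t']); u=X[:2]/X[2]; u=u*(1+s['k1']*(u@u))
    return np.array([s['fx']*u[0]+s['cx'],s['fy']*u[1]+s['cy']])
E
python3 - <<'E'
from h import *
np.set_printoptions(precision=4,suppress=True)
print(sensors.sense())
for n in ['top','scene']:
    s=snapshot(n); cv2.imwrite(f'pics/{n}0.png',s['color']); print(n,s['fx'],s['k1'],-np.array(s['R']).T@s['t'])
    for th,z in [('plane',.034),('door',.068),('pull',.096),('cabinet',.075),('glue',.1),('frame',.075),('mallet',.2),('screwdriver',.01)]:
        for r in finder.silhouettes(s,th)[:4]:
            rect=cv2.minAreaRect(np.argwhere(r['mask'])[:,::-1].astype(np.float32)); c=cv2.boxPoints(rect)
            print(th,round(r['confidence'],2),np.round(r['point']),onz(s,r['point'],z)[:2],'box',[list(np.round(onz(s,p,z)[:2],3)) for p in c] if n=='top' else '')
E
```

```text
pics
{'clock': 0.0, 'joints': array([ 1.0584,  0.4808,  1.5969,  0.    ,  1.0651, -0.0466]), 'qvel': array([ 0.0008,  0.0019,  0.0006, -0.0018,  0.    ,  0.0017]), 'joint_efforts': array([ -0.0006, -95.0638, -43.0188,   0.0003,   0.0123,  -0.    ]), 'tcp_pos': array([0.2917, 0.5804, 0.2527]), 'tool_rot': array([-0.725 , -3.0564,  0.0018]), 'wrist_force': array([-0.1255,  0.1308, -0.3219]), 'moment': array([-0.014 , -0.0179,  0.0175]), 'gripper_force': 0.0, 'finger_gap': 0.08539811408122037}
top 580.8835649819066 0.0020285915709758384 [0.4991 0.0612 1.5046]
plane 0.74 [216. 255.] [0.5282 0.3739] box [[np.float64(0.571), np.float64(0.411)], [np.float64(0.584), np.float64(0.37)], [np.float64(0.479), np.float64(0.334)], [np.float64(0.466), np.float64(0.375)]]
plane 0.73 [156. 265.] [0.5061 0.5278] box [[np.float64(0.517), np.float64(0.595)], [np.float64(0.558), np.float64(0.576)], [np.float64(0.507), np.float64(0.47)], [np.float64(0.466), np.float64(0.489)]]
plane 0.56 [213. 324.] [0.354  0.3832] box [[np.float64(0.331), np.float64(0.442)], [np.float64(0.373), np.float64(0.437)], [np.flo
[... 2114 characters left out ...]
float64(0.752), np.float64(0.22)]]
scene 458.25322933256206 -0.04564565488946323 [ 1.2166 -0.3693  1.0931]
plane 0.9 [417. 166.] [0.5247 0.5308] box 
plane 0.6 [383. 193.] [0.5496 0.3621] box 
plane 0.59 [349. 156.] [0.3586 0.3792] box 
door 0.6 [308. 226.] [0.5418 0.0836] box 
pull 0.77 [310. 228.] [0.5703 0.0676] box 
cabinet 0.74 [268. 257.] [ 0.5707 -0.0719] box 
glue 0.96 [162. 312.] [ 0.5711 -0.3742] box 
frame 0.57 [224. 266.] [ 0.5253 -0.1802] box 
mallet 0.71 [395. 268.] [0.8482 0.1151] box 
mallet 0.71 [224. 265.] [ 0.6083 -0.2022] box 
mallet 0.71 [307. 230.] [0.6378 0.0131] box 
screwdriver 0.69 [296. 362.] [ 0.8361 -0.1619] box 
screwdriver 0.55 [267. 254.] [ 0.5183 -0.0482] box
```

View pics/top0.png

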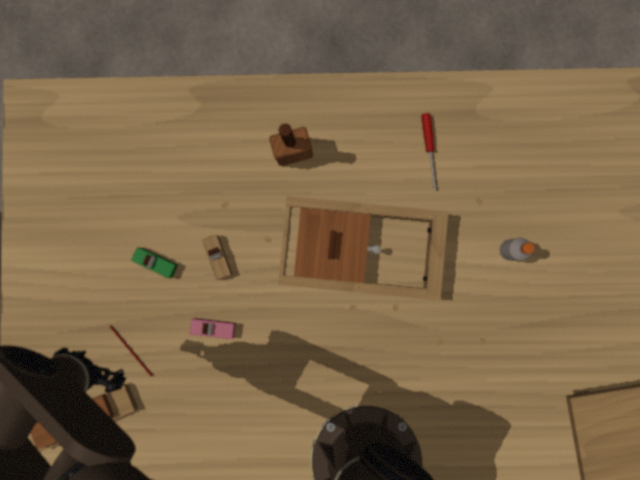

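Run:
```python
import cv2
a=cv2.imread('pics/top0.png')[220:360,110:260]
cv2.imwrite('pics/crop0.png',cv2.resize(a,None,fx=4,fy=4,interpolation=2))
```

```text
(no output)
```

View pics/crop0.png

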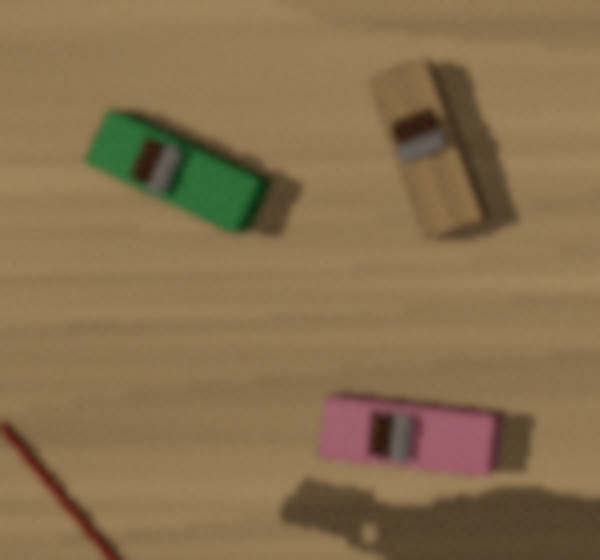

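View pics/scene0.png

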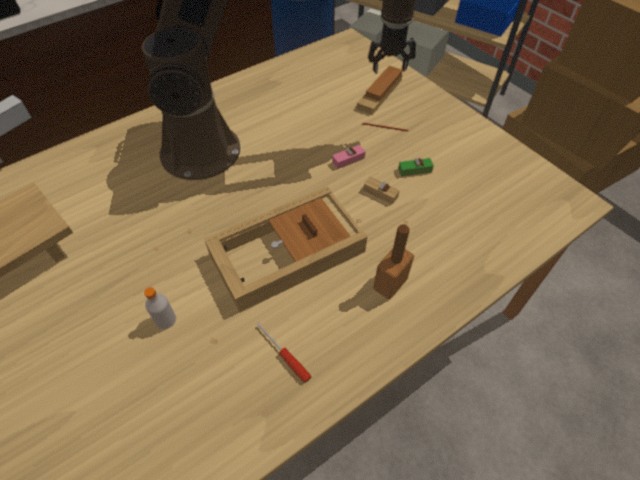

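The top view shows three plane-shaped things: green at (156,262), pink at (213,328) and bare wood at (217,257). I choose the wooden one at (217,257), and the crop confirms it has plain wood, an iron and a wedge. The chest's door edge is near column 369, the tongue tip near 383 and the frame face near 431.

Next I fit the poses to the masks from both views.

```bash
cat >> h.py <<'E'
from scipy.optimize import minimize
def boxpts(dx,dy,z0,z1,p):
    c,s=np.cos(p[2]),np.sin(p[2]); o=[]
    for x in (-dx/2,dx/2):
        for y in (-dy/2,dy/2):
            for z in (z0,z1): o.append([p[0]+c*x-s*y,p[1]+s*x+c*y,z])
    return o
def fit(views,dims,p0,extra=None):
    def cost(p):
        tot=0
        for s,m in views:
            P=np.array([proj(s,X) for X in boxpts(dims[0],dims[1],0,dims[2],p)])
            im=np.zeros((480*4,640*4),np.uint8)
            cv2.fillConvexPoly(im,cv2.convexHull(np.round(P*4+1.5).astype(np.int32)),255)
            im=cv2.resize(im,(640,480),interpolation=cv2.INTER_AREA)/255.
            tot+=np.abs(im-m).sum()/m.sum()
        return tot
    r=minimize(cost,p0,method='Nelder-Mead',options=dict(initial_simplex=np.array(p0)+np.array([[0,0,0],[.01,0,0],[0,.01,0],[0,0,.1]]),maxiter=120))
    return r.x,r.fun
E
python3 - <<'E'
from h import *
np.set_printoptions(precision=4,suppress=True)
V=[snapshot('top'),snapshot('scene')]
def near(s,th,px): return min(finder.silhouettes(s,th),key=lambda r:np.hypot(*(np.array(r['point'])-px)))['mask']
for th,px,dims,p0 in [('plane',[(216,255),(383,193)],(.11,.04,.034),[.525,.370,.33]),('cabinet',[(390,250),(268,257)],(.22,.4,.075),[.543,.003,-.108])]:
    M=[near(s,th,q).astype(float) for s,q in zip(V,px)]
    print(th,fit(list(zip(V,M)),dims,p0),[fit([(s,m)],dims,p0) for s,m in zip(V,M)])
s=V[0]
for n,px,z in [('edge',(369,250),.068),('tip',(383,250),.066),('face',(430,254),.075),('pullL',(329,246),.096),('pullR',(342,246),.096)]: print(n,onz(s,px,z)[:2])
cv2.imwrite('pics/chest.png',cv2.resize(s['color'][185:310,270:470],None,fx=4,fy=4,interpolation=cv2.INTER_CUBIC))
E
```

```text
plane (array([0.5251, 0.3756, 0.3315]), np.float64(0.16661371812031284)) [(array([0.525 , 0.3752, 0.3427]), np.float64(0.0667579839180174)), (array([0.5245, 0.3766, 0.3135]), np.float64(0.08224992273616978))]
cabinet (array([ 0.5428,  0.0033, -0.1085]), np.float64(0.9049141951485546)) [(array([ 0.5432,  0.0041, -0.1079]), np.float64(0.5227024582485383)), (array([ 0.5421,  0.0036, -0.1103]), np.float64(0.3800692760325607))]
edge [ 0.5363 -0.0122]
tip [ 0.5359 -0.0468]
face [ 0.5244 -0.1611]
pullL [0.5464 0.0861]
pullR [0.546  0.0545]
```

View pics/chest.png

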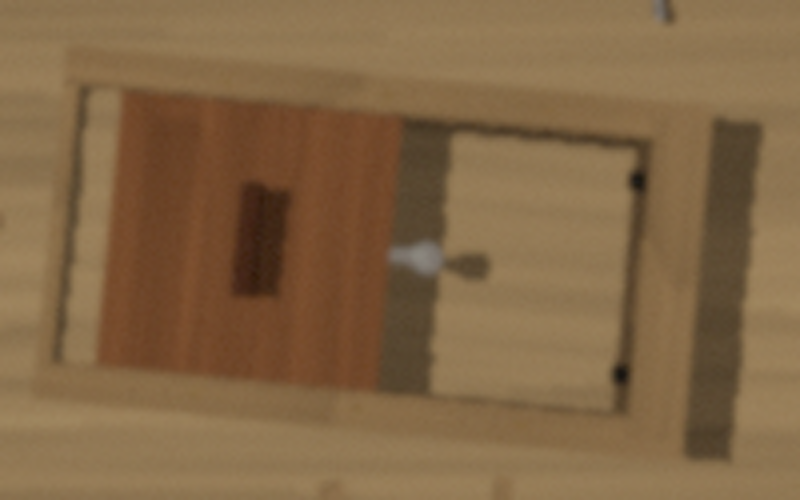

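Emit:
send_rows(moves=[[[0.05,-0.04,0,0,0,9,-1],[0.05,-0.04,0,0,0,9,-1],[0.05,-0.045,0,0,0,9,-1],[0.05,-0.045,0,0,0,9,-1],[0.033,-0.04,-0.03,0,0,9,-1]]])

```text
clock: 1.82
tcp_pos: [0.5185, 0.3782, 0.225]
tool_rot: [-0.506, 3.096, 0.003]
wrist_force: [0.1, 0.4, 0.1]
finger_gap: 0.0853
gripper_force: 0.0
```

The crop shows the open door, with its edge at about (390,250), the tongue tip at (440,258) and the pull at about (260,240). I descend on the plane.

Emit:
send_rows(moves=[[[0.0065,-0.0025,-0.05,0,0,0,-1],[0,0,-0.05,0,0,0,-1],[0,0,-0.04,0,0,0,-1],[0,0,-0.03,0,0,0,-1],[0,0,-0.02,0,0,0,-1]]])

```text
clock: 2.45
tcp_pos: [0.5216, 0.3763, 0.0318]
tool_rot: [0.5, -3.1, 0.001]
wrist_force: [-0.1, -0.2, 0.7]
finger_gap: 0.0858
gripper_force: 0.0
```

Emit:
send_rows(moves=[[[0,0,-0.01,0,0,0,-1],[0,0,0,0,0,0,0.2],[0,0,0,0,0,0,0.5],[0,0,0,0,0,0,1],[0,0,0,0,0,0,1]]])

```text
clock: 3.08
tcp_pos: [0.5226, 0.377, 0.0247]
tool_rot: [-0.5, 3.1, 0.001]
wrist_force: [-1.4, -0.6, 7.2]
finger_gap: 0.0394
gripper_force: 61.3
```

Emit:
send_rows(moves=[[[0,0,0,0,0,0,1],[0,0,0,0,0,0,1],[0,0,0,0,0,0,1]]])

```text
clock: 3.45
tcp_pos: [0.5225, 0.377, 0.0246]
tool_rot: [-0.5, 3.1, 0.001]
wrist_force: [-0.6, 0.3, 8.1]
finger_gap: 0.0389
gripper_force: 61.3
```

Emit:
send_rows(moves=[[[0,0,0.01,0,0,0,1],[0,0,0.04,0,0,0,1],[0,0,0.05,0,0,0,1],[0,0,0.05,0,0,0,1],[0,0,0.025,0,0,0,1]]])

```text
clock: 4.08
tcp_pos: [0.5227, 0.377, 0.2022]
tool_rot: [-0.499, 3.098, 0.002]
wrist_force: [0.6, 1.2, -4.3]
finger_gap: 0.039
gripper_force: 61.6
```

Emit:
send_rows(moves=[[[0,-0.02,0,0,0,0,1],[0,-0.04,0,0,0,-5,1],[0.003,-0.05,0,0,0,-5,1],[0.003,-0.05,0,0,0,-5,1],[0.003,-0.05,0,0,0,-5,1]]])

```text
clock: 4.7
tcp_pos: [0.5296, 0.164, 0.1974]
tool_rot: [-0.051, -3.139, 0.001]
wrist_force: [0.7, 1.0, -3.7]
finger_gap: 0.0388
gripper_force: 61.6
```

Emit:
send_rows(moves=[[[0,-0.05,0,0,0,-5,1],[0,-0.05,0,0,0,0,1],[0,-0.05,0,0,0,0,1],[0,-0.05,0,0,0,0,1],[0,-0.04,0,0,0,0,1]]])

```text
clock: 5.32
tcp_pos: [0.5292, -0.0758, 0.1975]
tool_rot: [-0.185, -3.134, -0.0]
wrist_force: [-0.4, 0.2, -3.9]
finger_gap: 0.0391
gripper_force: 61.5
```

Emit:
send_rows(moves=[[[0,-0.02,0,0,0,0,1],[0,-0.006,0,0,0,0,1],[0,0,0,0,0,0,1]]])

```text
clock: 5.7
tcp_pos: [0.5305, -0.0991, 0.198]
tool_rot: [-0.184, -3.135, -0.0]
wrist_force: [-0.1, 0.1, -3.9]
finger_gap: 0.0392
gripper_force: 61.4
```

Run:
```python
from h import *
from scipy.spatial.transform import Rotation as Ro
np.set_printoptions(precision=4,suppress=True)
S=sensors.sense(); y=Ro.from_rotvec(S['tool_rot']).as_matrix()[:,1]
print(S['tcp_pos'],S['wrist_force'],S['finger_gap'],'tooly deg',np.degrees(np.arctan2(y[1],y[0])),S['joints'])
a,b=snapshot('top'),snapshot('scene')
cv2.imwrite('pics/held.png',np.hstack([cv2.resize(a['color'][150:350,280:480],(400,400)),cv2.resize(b['color'][120:320,150:350],(400,400))]))
```

```text
[ 0.5305 -0.0991  0.198 ] [-0.1126  0.1294 -3.9114] 0.0392039365447658 tooly deg 83.29486973688297 [-0.241   0.3944  1.9066  0.0002  0.8413 -1.695 ]
```

View pics/held.png

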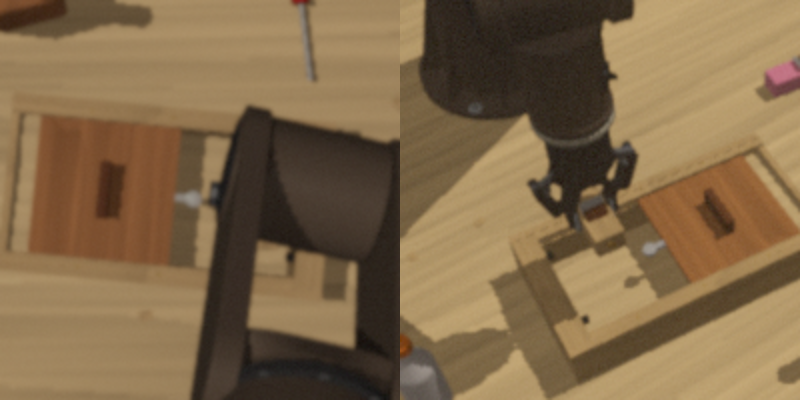

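The plane is held level over the compartment, and the tongue lies clear at about (190,198) in the left half of the picture. I shift 5 mm towards the frame and lower it.

Emit:
send_rows(moves=[[[0,-0.005,-0.03,0,0,0,1],[0,0,-0.04,0,0,0,1],[0,0,-0.035,0,0,0,1],[0,0,-0.025,0,0,0,1],[0,0,-0.015,0,0,0,1]]])

```text
clock: 6.42
tcp_pos: [0.5306, -0.1034, 0.0522]
tool_rot: [-0.181, -3.135, -0.0]
wrist_force: [-0.2, -0.7, -3.9]
finger_gap: 0.0392
gripper_force: 61.5
```

Emit:
send_rows(moves=[[[0,0,-0.006,0,0,0,1],[0,0,-0.004,0,0,0,1],[0,0,-0.002,0,0,0,1],[0,0,0,0,0,0,1]]])

```text
clock: 6.92
tcp_pos: [0.5312, -0.1046, 0.0417]
tool_rot: [0.183, 3.136, -0.0]
wrist_force: [0.1, 1.2, -3.2]
finger_gap: 0.039
gripper_force: 61.5
```

Emit:
send_rows(moves=[[[0,0,-0.003,0,0,0,1],[0,0,-0.002,0,0,0,1],[0,0,0,0,0,0,1]]])

```text
clock: 7.3
tcp_pos: [0.5308, -0.1044, 0.0361]
tool_rot: [-0.183, -3.136, -0.0]
wrist_force: [-0.3, -0.5, -3.7]
finger_gap: 0.039
gripper_force: 61.5
```

Emit:
send_rows(moves=[[[0,0,-0.0015,0,0,0,1],[0,0,-0.001,0,0,0,1],[0,0,0,0,0,0,1]]])

```text
clock: 7.68
tcp_pos: [0.5311, -0.1041, 0.0337]
tool_rot: [0.183, 3.136, 0.0]
wrist_force: [1.8, 6.2, -2.6]
finger_gap: 0.0393
gripper_force: 63.2
```

Emit:
send_rows(moves=[[[0,0,-0.0005,0,0,0,1],[0,0,0,0,0,0,1]]])

```text
clock: 7.92
tcp_pos: [0.5311, -0.104, 0.0333]
tool_rot: [0.183, 3.136, 0.0]
wrist_force: [2.2, 7.4, -1.1]
finger_gap: 0.0393
gripper_force: 63.0
```

Run:
```python
from h import *
S=sensors.sense(); print(S['tcp_pos'],S['wrist_force'],S['moment'])
b=snapshot('scene')
cv2.imwrite('pics/low.png',cv2.resize(b['color'][170:320,190:370],(720,600),interpolation=2))
```

```text
[ 0.53111433 -0.10404711  0.0333412 ] [ 2.2016173   7.37679538 -1.05504791] [ 0.76460809 -0.15634178  0.02615981]
```

View pics/low.png

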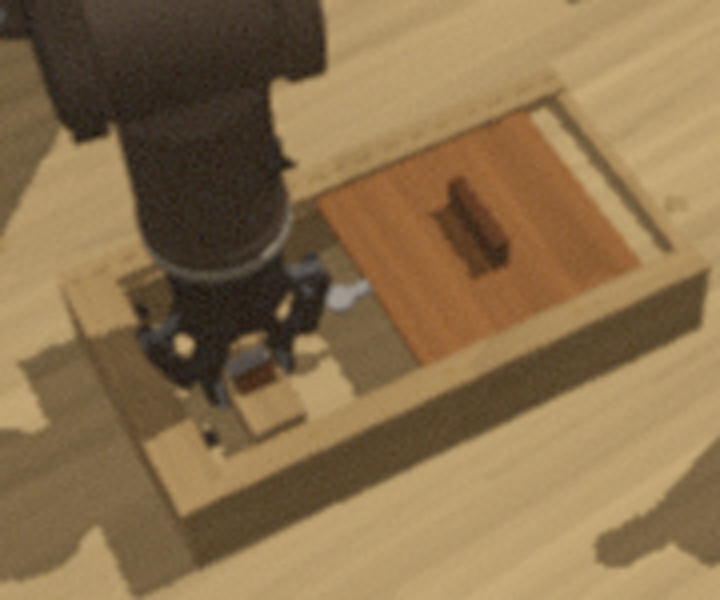

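The knuckle on the frame side, near (155,345), touches the frame, while the tongue side at (330,295) is still clear. I rise slightly and shift +y.

Emit:
send_rows(moves=[[[0,0,0.001,0,0,0,1],[0.0005,0.005,0,0,0,0,1],[0,0,0,0,0,0,1]]])

```text
clock: 8.35
tcp_pos: [0.5314, -0.0992, 0.0342]
tool_rot: [-0.183, -3.136, 0.0]
wrist_force: [-0.6, 0.1, -3.0]
finger_gap: 0.0392
gripper_force: 62.5
```

Emit:
send_rows(moves=[[[0,0,-0.001,0,0,0,1],[0,0,-0.001,0,0,0,1],[0,0,0,0,0,0,1]]])

```text
clock: 8.72
tcp_pos: [0.5314, -0.0995, 0.0326]
tool_rot: [0.183, 3.136, -0.0]
wrist_force: [-3.0, 1.3, 6.9]
finger_gap: 0.0393
gripper_force: 63.9
```

Emit:
send_rows(moves=[[[0,0,0,0,0,0,0.0],[0,0,0,0,0,0,-0.08],[0,0,0,0,0,0,-0.13],[0,0,0,0,0,0,-0.13]]])

```text
clock: 9.22
tcp_pos: [0.5315, -0.0995, 0.0323]
tool_rot: [-0.183, -3.136, 0.0]
wrist_force: [0.5, -0.5, -0.4]
finger_gap: 0.0485
gripper_force: 0.0
```

Emit:
send_rows(moves=[[[0,0,0.015,0,0,0,-0.13],[0,0,0.035,0,0,0,-0.13],[0,0,0.05,0,0,0,-0.13],[0,0,0.05,0,0,0,0.5],[0,0.02,0.02,0,0,-9,1]]])

```text
clock: 9.85
tcp_pos: [0.5326, -0.0802, 0.2063]
tool_rot: [0.434, 3.107, -0.001]
wrist_force: [-0.0, 0.1, -1.2]
finger_gap: 0.0126
gripper_force: 0.0
```

Emit:
send_rows(moves=[[[0.005,0.05,0,0,0,-9,1],[0.005,0.05,0,0,0,-9,1],[0.005,0.05,0,0,0,-9,1],[0.005,0.04,0,0,0,-9,1],[0.005,0.018,0,0,0,-9,1]]])

```text
clock: 10.48
tcp_pos: [0.5563, 0.1307, 0.2034]
tool_rot: [1.591, 2.708, 0.001]
wrist_force: [-0.3, -1.0, -0.3]
finger_gap: -0.0
gripper_force: 0.0
```

Emit:
send_rows(moves=[[[0,0,0,0,0,-9,1],[0,0,0,0,0,-9,1],[0,0,0,0,0,-9,1],[0,0,0,0,0,-9,1]]])

```text
clock: 10.98
tcp_pos: [0.5563, 0.1286, 0.2034]
tool_rot: [2.352, 2.082, 0.001]
wrist_force: [0.0, -0.1, 0.2]
finger_gap: 0.0001
gripper_force: 0.0
```

Run:
```python
from h import *
from scipy.spatial.transform import Rotation as Ro
np.set_printoptions(precision=4,suppress=True)
S=sensors.sense(); y=Ro.from_rotvec(S['tool_rot']).as_matrix()[:,1]
print(S['tcp_pos'],S['wrist_force'],S['finger_gap'],'tooly deg',np.degrees(np.arctan2(y[1],y[0])),S['joints'])
a,b=snapshot('top'),snapshot('scene')
cv2.imwrite('pics/rel.png',np.hstack([cv2.resize(a['color'][150:350,280:480],(400,400)),cv2.resize(b['color'][150:350,190:390],(400,400))]))
```

```text
[0.5563 0.1286 0.2034] [ 0.0464 -0.0936  0.1977] 0.0001245508740833489 tooly deg -6.979315172176916 [0.174  0.4269 1.8327 0.     0.8814 0.2958]
```

View pics/rel.png

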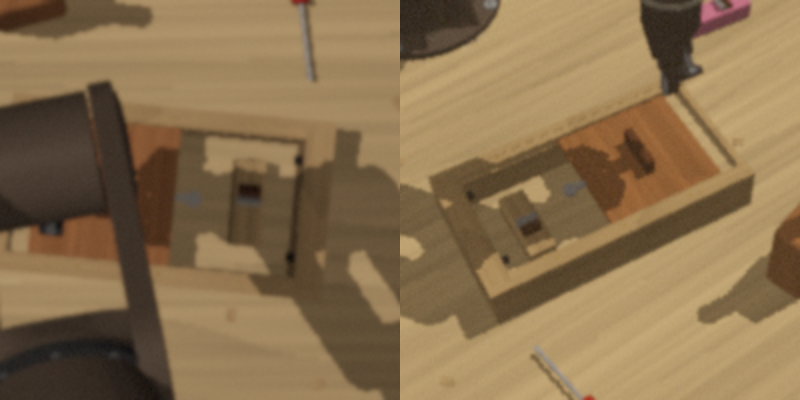

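The plane stands flat in the compartment, at (250,195) on the left, and the door has not moved. I lower behind the pull.

Emit:
send_rows(moves=[[[0,0,-0.03,0,0,0,1],[0,0,-0.03,0,0,0,1],[0,0,-0.02,0,0,0,1],[0,0,-0.015,0,0,0,1],[0,0,-0.006,0,0,0,1]]])

```text
clock: 11.7
tcp_pos: [0.5563, 0.1285, 0.1009]
tool_rot: [-2.345, -2.09, 0.001]
wrist_force: [0.1, 0.2, 0.1]
finger_gap: -0.0003
gripper_force: 0.0
```

Emit:
send_rows(moves=[[[-0.001,-0.01,0,0,0,0,1],[-0.001,-0.01,0,0,0,0,1],[-0.0005,-0.005,0,0,0,0,1],[-0.0005,-0.005,0,0,0,0,1],[-0.0005,-0.004,0,0,0,0,1]]])

```text
clock: 12.32
tcp_pos: [0.5532, 0.0944, 0.1016]
tool_rot: [2.347, 2.088, 0.001]
wrist_force: [0.7, 2.5, 1.6]
finger_gap: -0.0003
gripper_force: 1.3
```

Emit:
send_rows(moves=[[[-0.0005,-0.005,0,0,0,0,1],[-0.001,-0.01,0,0,0,0,1],[-0.001,-0.01,0,0,0,0,1],[-0.001,-0.01,0,0,0,0,1],[-0.001,-0.01,0,0,0,0,1]]])

```text
clock: 12.95
tcp_pos: [0.5483, 0.0488, 0.1013]
tool_rot: [-2.347, -2.088, 0.0]
wrist_force: [0.3, 2.7, 1.5]
finger_gap: 0.0002
gripper_force: 1.3
```

Emit:
send_rows(moves=[[[-0.001,-0.01,0,0,0,0,1],[-0.001,-0.01,0,0,0,0,1],[-0.001,-0.01,0,0,0,0,1],[-0.001,-0.01,0,0,0,0,1],[-0.001,-0.01,0,0,0,0,1]]])

```text
clock: 13.58
tcp_pos: [0.5433, -0.0011, 0.1013]
tool_rot: [-2.347, -2.088, 0.0]
wrist_force: [0.2, 1.7, 0.5]
finger_gap: 0.0004
gripper_force: 1.2
```

Emit:
send_rows(moves=[[[-0.0005,-0.005,0,0,0,0,1],[-0.0005,-0.005,0,0,0,0,1],[-0.0005,-0.005,0,0,0,0,1],[-0.0003,-0.003,0,0,0,0,1],[0,0,0,0,0,0,1]]])

```text
clock: 14.2
tcp_pos: [0.5416, -0.0187, 0.1013]
tool_rot: [-2.347, -2.088, 0.0]
wrist_force: [-0.4, -0.7, -0.4]
finger_gap: 0.0002
gripper_force: 0.0
```

Emit:
send_rows(moves=[[[-0.0002,-0.002,0,0,0,0,1],[-0.0002,-0.002,0,0,0,0,1],[-0.0002,-0.002,0,0,0,0,1],[-0.0002,-0.002,0,0,0,0,1],[-0.0002,-0.002,0,0,0,0,1]]])

```text
clock: 14.82
tcp_pos: [0.5406, -0.0286, 0.1013]
tool_rot: [-2.347, -2.088, 0.0]
wrist_force: [0.4, 0.8, -0.8]
finger_gap: -0.0
gripper_force: 0.5
```

Emit:
send_rows(moves=[[[-0.0002,-0.002,0,0,0,0,1],[-0.0002,-0.002,0,0,0,0,1],[-0.0001,-0.001,0,0,0,0,1]]])

```text
clock: 15.2
tcp_pos: [0.5401, -0.0334, 0.1013]
tool_rot: [-2.347, -2.088, -0.0]
wrist_force: [0.8, 4.5, -0.6]
finger_gap: 0.0002
gripper_force: 2.1
```

Emit:
send_rows(moves=[[[-0.0001,-0.001,0,0,0,0,1],[-0.0001,-0.001,0,0,0,0,1],[-0.0001,-0.001,0,0,0,0,1]]])

```text
clock: 15.58
tcp_pos: [0.5398, -0.0365, 0.1013]
tool_rot: [-2.347, -2.088, 0.0]
wrist_force: [-0.3, 3.6, -0.6]
finger_gap: -0.0
gripper_force: 1.8
```

Emit:
send_rows(moves=[[[-0.0001,-0.001,0,0,0,0,1],[-0.0001,-0.001,0,0,0,0,1],[-0.0001,-0.001,0,0,0,0,1]]])

```text
clock: 15.95
tcp_pos: [0.5395, -0.0395, 0.1013]
tool_rot: [2.347, 2.088, -0.0]
wrist_force: [0.5, 2.5, -0.4]
finger_gap: 0.0
gripper_force: 1.4
```

Emit:
send_rows(moves=[[[-0.0001,-0.001,0,0,0,0,1],[-0.0001,-0.001,0,0,0,0,1]]])

```text
clock: 16.2
tcp_pos: [0.5393, -0.0416, 0.1013]
tool_rot: [2.347, 2.088, -0.0]
wrist_force: [0.0, 2.2, -1.6]
finger_gap: -0.0003
gripper_force: 1.2
```

Emit:
send_rows(moves=[[[-0.0001,-0.001,0,0,0,0,1],[0,-0.0005,0,0,0,0,1]]])

```text
clock: 16.45
tcp_pos: [0.5392, -0.0431, 0.1013]
tool_rot: [2.347, 2.088, -0.0]
wrist_force: [-0.4, 2.4, -1.2]
finger_gap: -0.0001
gripper_force: 1.0
```

Emit:
send_rows(moves=[[[-0.0001,-0.001,0,0,0,0,1],[0,-0.0005,0,0,0,0,1]]])

```text
clock: 16.7
tcp_pos: [0.5388, -0.044, 0.1013]
tool_rot: [-2.347, -2.087, 0.0]
wrist_force: [-1.8, 10.6, 2.5]
finger_gap: 0.0001
gripper_force: 5.1
```

Emit:
send_rows(moves=[[[0,-0.0002,0,0,0,0,1],[0,0,0,0,0,0,1]]])

```text
clock: 16.95
tcp_pos: [0.5387, -0.0441, 0.1013]
tool_rot: [-2.347, -2.087, 0.0]
wrist_force: [-1.5, 10.3, 0.6]
finger_gap: 0.0
gripper_force: 4.6
```

Emit:
send_rows(moves=[[[0,-0.0003,0,0,0,0,1],[0,0,0,0,0,0,1]]])

```text
clock: 17.2
tcp_pos: [0.5386, -0.0442, 0.1013]
tool_rot: [-2.346, -2.087, 0.0]
wrist_force: [-2.3, 12.1, 2.9]
finger_gap: 0.0001
gripper_force: 5.7
```

Emit:
send_rows(moves=[[[0,0,0,0,0,0,1],[0,0,0,0,0,0,1]]])

```text
clock: 17.45
tcp_pos: [0.5386, -0.0442, 0.1013]
tool_rot: [-2.347, -2.087, 0.0]
wrist_force: [-2.2, 12.1, 1.8]
finger_gap: -0.0004
gripper_force: 5.6
```

Run:
```python
from h import *
np.set_printoptions(precision=4,suppress=True)
print(sensors.sense()['wrist_force'],sensors.sense()['moment'])
b=snapshot('scene')
c=np.array([.543,.0035]);ex=np.array([.9941,-.1083]);ey=np.array([.1083,.9941])
for y in (-.165,-.155,-.151,-.16): print(y,[proj(b,[*(c+x*ex+y*ey),.068]) for x in (-.05,.05)])
for y in (.165-.145,.0200,.024,.016): print('back',y,[proj(b,[*(c+x*ex+y*ey),.068]) for x in (-.08,.05,.08)])
a=b['color'][190:330,190:340]
cv2.imwrite('pics/home.png',cv2.resize(a,(640,597),interpolation=2))
```

```text
[-2.2146 12.0827  1.8363] [ 1.8064  0.2623 -0.0106]
-0.165 [array([223.6472, 250.3372]), array([238.3289, 277.2488])]
-0.155 [array([227.0049, 248.8674]), array([241.8003, 275.6536])]
-0.151 [array([228.344 , 248.2812]), array([243.1846, 275.0175])]
-0.16 [array([225.3278, 249.6015]), array([240.0665, 276.4503])]
back 0.020000000000000018 [array([278.8005, 217.1259]), array([300.1123, 248.8544]), array([305.3656, 256.6722])]
back 0.02 [array([278.8005, 217.1259]), array([300.1123, 248.8544]), array([305.3656, 256.6722])]
back 0.024 [array([280.0326, 216.5954]), array([301.3921, 248.2661]), array([306.6568, 256.0692])]
back 0.016 [array([277.5664, 217.6573]), array([298.8301, 249.4438]), array([304.0721, 257.2763])]
```

View pics/home.png

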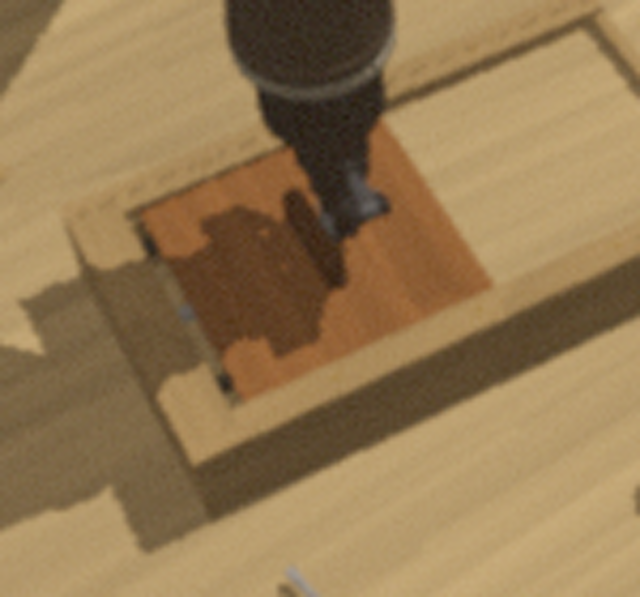

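The door's edge meets both black stops, at (148,238) and (224,384), about 9 mm from the face. I press slightly more to cover the drag, and hold.

Emit:
send_rows(moves=[[[0,-0.0003,0,0,0,0,1],[0,0,0,0,0,0,1],[0,0,0,0,0,0,1]]])

```text
clock: 17.88
tcp_pos: [0.5386, -0.0443, 0.1013]
tool_rot: [-2.346, -2.087, 0.0]
wrist_force: [-1.8, 13.4, 2.5]
finger_gap: 0.0
gripper_force: 7.0
```

Emit:
send_rows(moves=[[[0,-0.0001,0,0,0,0,1],[0,0,0,0,0,0,1],[0,0,0,0,0,0,1],[0,0,0,0,0,0,1],[0,0,0,0,0,0,1]]])

```text
clock: 18.5
tcp_pos: [0.5385, -0.0443, 0.1013]
tool_rot: [-2.346, -2.087, 0.0]
wrist_force: [-1.0, 15.6, 3.2]
finger_gap: -0.0001
gripper_force: 7.6
```

Emit:
send_rows(moves=[[[0.0001,0.001,0,0,0,0,1],[0.0005,0.005,0,0,0,0,1],[0.002,0.02,0,0,0,0,1],[0,0,0.05,0,0,0,1],[0,0,0.05,0,0,0,1]]])

```text
clock: 19.12
tcp_pos: [0.5414, -0.018, 0.2021]
tool_rot: [-2.346, -2.088, 0.001]
wrist_force: [1.5, -0.9, 1.1]
finger_gap: -0.0
gripper_force: 0.0
```

Emit:
send_rows(moves=[[[0,0.05,0.03,0,0,0,1],[0,0.05,0,0,0,0,1],[0,0.05,0,0,0,0,1],[0,0.05,0,0,0,0,1],[0,0.03,0,0,0,0,1]]])

```text
clock: 19.75
tcp_pos: [0.5411, 0.214, 0.2314]
tool_rot: [2.345, 2.09, 0.001]
wrist_force: [0.9, 0.5, 0.0]
finger_gap: -0.0001
gripper_force: 0.0
```

Run:
```python
from h import *
a,b=snapshot('top'),snapshot('scene')
cv2.imwrite('pics/end.png',np.hstack([cv2.resize(a['color'][180:320,280:480],(400,280)),cv2.resize(b['color'][150:350,190:390],(400,280))]))
```

```text
(no output)
```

View pics/end.png

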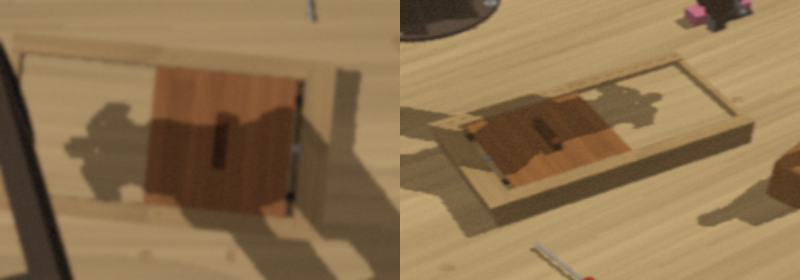

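The door is home against both stops, at (302,85) and (292,197) on the left, and the gripper is clear of it.

```bash
python3 -c "
from cell import bot
print(bot.finish_job())"
```

```text
the job is handed in; nothing more can be done
None
```

The plane is sole down in the compartment, the door was pressed home against both stops at 12–15.6 N (wrist force) for over a second and released, and the job is handed in; a gripper knuckle lightly touched the frame (about 7 N) while lowering the plane.

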